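Pin the splash-shield leaf to its hinge post

TASK

Hang the splash shield again: slide the loose shield leaf, standing on the bench, until its hinge knuckle sits between the two knuckles of the fixed post and in line with them, then take the hinge pin from its rack and push it down through all three knuckles until its collar rests on the top one. Leave the leaf standing and the pin let go, and do not shift or knock over the other things on the bench.

Things in the scene. Friction and masses are not known exactly. Their poses are not given: they have to be found in the camera images.
- hinge_post: Fixed aluminium hinge post. Origin: on the vertical hinge axis at bench level. Two ring knuckles on that axis (30 mm outside, 14 mm bore) at heights 10-28 and 62-80 mm; the gap between them is open to -y, and on its +y side a grey V saddle stops the leaf's knuckle when in line. Behind, at y +30 to +52 mm, the post, 36 mm wide, 80 high. Base 70 mm (x), y -10 to +65, 5 high.
- shield_leaf: Loose upright white leaf, 0.3 kg, standing on two cross feet. Origin: on its knuckle's axis at bench level. Knuckle: ring, 30 mm outside, 14 mm bore, heights 31.5-58.5 mm (3.5 mm spare above and below between the post's). Panel from y -30 to -160 mm, 10 mm thick (end strips 12.5), heights 10-102 mm; grip its top edge from above. Feet 70 mm (x) by 16, 12 high, at y -60 and -140.
- hinge_pin: Loose steel pin, 0.1 kg, hanging upright in the rack. Origin: centre of its lower tip; z up to the head. Shank 10 mm thick, 74 long, tapered to 4 mm over the lowest 14; collar 27 mm wide at 74-79 mm; square grey head 22 x 22 mm (sides along x, y) up to 112 mm. Home: collar on the post's upper knuckle, tip 6 mm above the bench.
- pin_rack: Fixed aluminium rack, origin at the centre of its underside: base 80 mm (x) by 100 (y), two side walls, top plate 60 x 100 mm with its upper face 88 mm high and one 14 mm hole at the centre, where the pin hangs by its collar, tip 14 mm above the bench. Lift the pin straight up 80 mm or more to draw it out. Hoods hang 0.55 m up from x = 0.59 m on: keep lifts low.
- dropper_bottle: Bystander: small brown bottle with a black cap, 38 mm wide, 80 high; origin at the centre of its underside. Leave it where it is.
- wafer_tub: Bystander: round cream screw-top tub, 68 mm wide, 46 high; origin at the centre of its underside. Leave it where it is.
- screwdriver: Bystander: small screwdriver lying flat along its y, 142 mm long, 18 thick; origin at the centre of its underside. Leave it where it is.
- resist_amber_b: Bystander: brown bottle, 52 mm wide, 114 high; origin at the centre of its underside. Leave it where it is.
- wafer_carrier_0: Bystander: flat round white wafer carrier, 63 mm wide, 12 high; origin at the centre of its underside. Leave it where it is.
- swab_tub: Bystander: round white tub with a green cap, 58 mm wide, 68 high; origin at the centre of its underside. Leave it where it is.

How it is judged (in metres and radians):
On the way:
1. the leaf stands with its knuckle between the post's knuckles, within 10 mm of in line (horizontal distance between shield_leaf and hinge_post below 0.01 m and angle between shield_leaf's own z axis and vertical below 0.05 rad and height (world z) of shield_leaf below 0.004 m), for 0.2 s.
At the end, for the whole second after the job is handed in: Pin through all three knuckles: tilted under 0.05 rad, tip under 11 mm above the bench (6 mm when home), within 5 mm of the post's and 5.5 mm of the leaf's hinge axis; leaf standing (raised under 4 mm, tilted under 0.05 rad), its axis within 8 mm of the post's; both at rest (under 0.02 m/s) (horizontal distance between shield_leaf and hinge_post below 0.008 m and angle between each of shield_leaf, hinge_pin's own z axis and vertical below 0.05 rad and height (world z) of shield_leaf below 0.004 m and horizontal distance between hinge_pin and hinge_post below 0.005 m and horizontal distance between hinge_pin and shield_leaf below 0.0055 m and height (world z) of hinge_pin below 0.011 m and linear speed of each of shield_leaf, hinge_pin below 0.02 m/s); the robot touches nothing.
It fails at once if a bystander is shifted more than 30 mm or knocked over (distance of any of dropper_bottle, wafer_tub, screwdriver, resist_amber_b, wafer_carrier_0, swab_tub from where it was at the start of the episode above 0.03 m or angle between any of dropper_bottle, wafer_tub, screwdriver, resist_amber_b, wafer_carrier_0, swab_tub's own z axis and vertical above 0.5 rad).
It also fails if it takes over 53 s, if anything falls off the work surface, if the arm or the gripper's body presses on something with over 40 N, if the wrist force passes 120 N, or if a joint passes its speed limit or range.

ROBOT

A 6-joint arm with a two-finger parallel gripper is mounted at the origin on a cart in front of the work surface, level with it; the furniture and walls round the work are solid. World frame = base frame: x ahead of the robot, y to its left, z up, the work surface at z = 0. Lengths are in mm, angles in degrees, forces in N, time in s.
With the tool pointing down it reaches from about 225 to 725 mm from the base axis. Payload 3.1 kg.
Tool frame: the origin (TCP) lies at the very end of the fingers, on their centre line; the grasp point (between the pads) lies 19 mm behind it; z points along the fingers, y is the direction in which the jaws open and shut (so a half turn about z gives the same grasp; the last joint's range is limited). The gripper opens to 85 mm and grips with 20 to 120 N. Pads are 22 mm wide; open, the fingers measure 114 mm over their backs; the gripper's body (76 mm by 85 mm) begins 54 mm behind the grasp point. The pads swing forward as they close: fully open they stand 13 mm farther back than shut.
Start: joints at [-76.536, 2.75, 5.684, 92.934, 0, 82.678], TCP at [186.304, -490.824, 231.312] pointing down, gripper open.
Joint ranges: [-166.93, 166.93], [-56.73, 111.36], [-69.38, 81.34], [-121.58, 131.49], [-85.45, 84.26], [-180, 180]. Speed limits (degrees/s): [159.86, 159.86, 180, 180, 180, 180].

INTERFACE

Orientations are given as [roll, pitch, yaw] about the fixed x, y, z axes, in that order (R = Rz(yaw) Ry(pitch) Rx(roll)).
In Python, from plant import sense, read_camera, get_calibration, hand_in gives the robot as it stands.
- The arm moves only by the tool servo_tool, never from a script. Its argument "commands" is one flat list of numbers, 5 for each row, row after row: the opening, from 0 (shut) to 1 (fully open), then the shift along the tool's x, y, z in m, then the turn about the tool's z in degrees. A call has 1 to 8 rows; each row is the pose to reach, as a shift and turn from the pose commanded when the call began, along the tool's axes at that moment; what a row does not reach only later rows make up. A row lasts 1/10 s, in which the tool goes at most 50 mm and 8.59 degrees, less where a joint would pass 70% of its speed; a pose out of reach is approached as far as the arm can. A call with a gripper value outside its range is refused whole. The fingers move at their own pace and stop on an object; "grip_force" is the grip in N (left out, the last holds). Time passes only in rows, so rows that repeat a pose let the fingers close. It gives the time, the measured TCP pose, the force and the opening at its end, in the units of the state.
- sense(): the state, without advancing time (a new reading comes with each control period).
- read_camera(name): name is "side" or "top"; returns the picture (420x560x3 uint8, red, green, blue); there is no depth.
- get_calibration(name): a dict with "fx", "fy", "cx", "cy" (pixels), "pose" (4x4, takes a point from camera to world coordinates). Camera axes: x right, y up, looking along -z (the intrinsics and any distortion apply to the point x, -y, -z); pixel columns grow to the right and rows downward; lengths in mm; the calibration is good to about 2 mm. A picture is of the moment at which its call begins. get_calibration takes no time and is no camera call.
- hand_in(): hands the job in, once; it reports no verdict.
The state is a dict: "time": time; "qpos": joint angles; "qd": joint speeds; "joint_torque": joint torques, N m; "tcp_pos": TCP position; "tcp_rot": TCP orientation; "force": force on the tool from outside, world axes, zero at the start; "moment": the same for the moment, N m; "opening": opening from 0.0 (shut) to 1.0 (fully open).
Only numpy, scipy, OpenCV 4.12 (cv2) and the standard library are available. Lean on these libraries where they do the work, as an engineer would, in place of code of your own. Each camera call takes 0.05 s, during which the arm holds its last target. There are 200 camera calls.

## Working session

There is one attempt and no reset: what is moved stays moved. The work goes in short steps, Python scripts to look and compute and a tool call to move; the robot and the scene stay as the last step left them, time stands still between calls to the robot, and variables do not carry over. Pictures are saved under pics/ and viewed, about 8 in all and at most 12, crops included, and the job is handed in when it is done.

Besides the shell and the picture viewer there is one more tool, called after "Request:" as name(argument=value, ...) on one line, values as JSON. servo_tool: Moves the arm, as the interface text tells. Its arguments: {"type":"object","properties":{"commands":{"type":"array","items":{"type":"number"}},"grip_force":{"type":"number"}},"required":["commands"]}

```bash
mkdir -p pics; ls
python3 - <<'E'
from plant import *
import cv2,numpy as np
for n in ("top","side"):
    im=read_camera(n); cv2.imwrite(f"pics/{n}0.png",cv2.cvtColor(im,cv2.COLOR_RGB2BGR))
    c=get_calibration(n); print(n,{k:(np.round(v,3).tolist() if k!='x' else v) for k,v in c.items()})
s=sense();print({k:np.round(v,3).tolist() for k,v in s.items()})
E
```

```text
pics
top {'fx': 465.056, 'fy': 465.056, 'cx': 277.202, 'cy': 201.017, 'pose': [[0.009, 0.994, -0.106, 379.7], [-1.0, 0.011, 0.014, -66.628], [0.015, 0.106, 0.994, 1251.288], [0.0, 0.0, 0.0, 1.0]]}
side {'fx': 462.438, 'fy': 462.438, 'cx': 281.422, 'cy': 206.85, 'pose': [[0.793, 0.386, -0.472, -80.521], [-0.609, 0.479, -0.632, -895.394], [-0.018, 0.789, 0.614, 843.428], [0.0, 0.0, 0.0, 1.0]]}
{'time': 0.1, 'qpos': [-76.536, 2.789, 5.599, 92.934, 0.001, 82.679], 'qd': [0.05, -0.078, 0.203, -0.16, 0.018, 0.153], 'joint_torque': [0.003, -33.985, 32.094, 0.016, -0.0, -0.0], 'tcp_pos': [186.176, -490.278, 230.217], 'tcp_rot': [-179.877, -0.017, 20.785], 'force': [0.068, 0.347, -0.298], 'moment': [0.05, -0.03, 0.0], 'opening': 1.0}
```

View pics/top0.png

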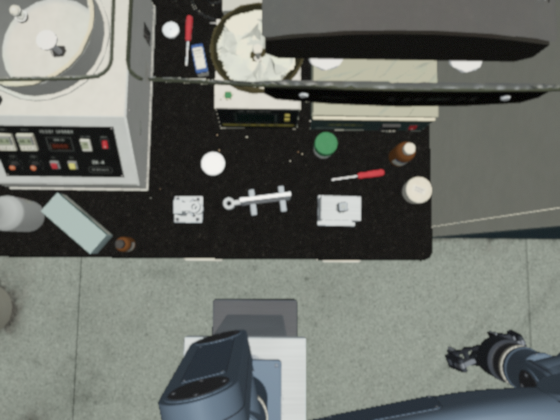

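View pics/side0.png

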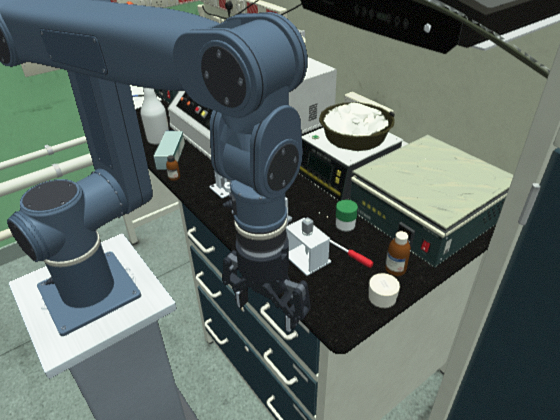

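The top view shows the post at about (188,209), the leaf from (230,203) to (292,195), the rack at (340,209) and the pin head at (343,207). In the side view the arm hides the post and the leaf. I'll enlarge the top view next.

```bash
cat > h.py <<'E'
from plant import *
import cv2,numpy as np
def ray(n,u,v):
    c=get_calibration(n);P=np.array(c['pose'])
    d=P[:3,:3]@np.array([(u-c['cx'])/c['fx'],-(v-c['cy'])/c['fy'],-1.]);return P[:3,3],d
def onz(n,u,v,z):
    o,d=ray(n,u,v);return o+d*(z-o[2])/d[2]
def pix(n,p):
    c=get_calibration(n);P=np.array(c['pose']);q=P[:3,:3].T@(np.array(p,float)-P[:3,3])
    return np.array([c['cx']+c['fx']*q[0]/-q[2],c['cy']+c['fy']*-q[1]/-q[2]])
def cropsave(im,name,c0,c1,r0,r1,k):
    a=cv2.resize(cv2.cvtColor(im[r0:r1,c0:c1],cv2.COLOR_RGB2BGR),None,fx=k,fy=k,interpolation=cv2.INTER_CUBIC)
    cv2.imwrite("pics/"+name,a)
E
python3 - <<'E'
from h import *
im=cv2.cvtColor(cv2.imread("pics/top0.png"),cv2.COLOR_BGR2RGB)
cropsave(im,"c1.png",165,365,180,235,4)
for nm,u,v,z in [("post",188,209,80),("leafring",229,203,58),("leafend",291,194,102),("pin",343,207,126)]: print(nm,onz("top",u,v,z).round(1))
E
```

```text
post [481.7 142.1  80. ]
leafring [500.2  41.2  58. ]
leafend [ 520.  -116.5  102. ]
pin [ 486.6 -242.4  126. ]
```

View pics/c1.png

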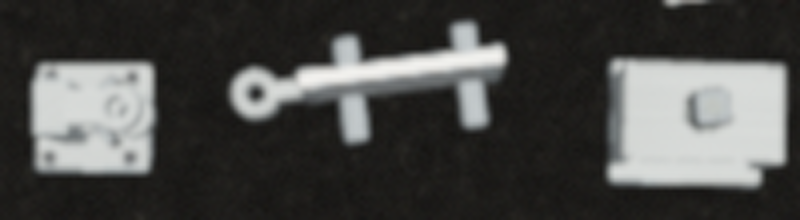

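Run:
```python
from h import *
im=cv2.cvtColor(cv2.imread("pics/top0.png"),cv2.COLOR_BGR2RGB)
g=im.mean(2)
print("leaf cols"); 
for u in (244,252,260,268,276,284,289): print(u,g[186:214,u].astype(int).tolist())
print("ring");print(g[195:211,220:242].astype(int))
print("post rows");print(g[194:226,171:206].astype(int))
print("pin");print(g[198:216,333:352].astype(int))
```

```text
leaf cols
244 [24, 25, 26, 27, 29, 29, 29, 32, 30, 40, 118, 198, 232, 238, 228, 197, 147, 111, 96, 74, 43, 27, 25, 24, 27, 26, 28, 30]
252 [27, 32, 78, 144, 181, 194, 196, 196, 196, 201, 220, 236, 238, 227, 195, 141, 120, 142, 173, 189, 192, 192, 190, 190, 190, 188, 187, 182]
260 [28, 29, 27, 26, 25, 25, 28, 38, 113, 193, 230, 238, 229, 197, 142, 113, 100, 75, 46, 30, 26, 27, 26, 26, 27, 26, 28, 27]
268 [26, 26, 26, 27, 27, 27, 36, 112, 193, 230, 238, 230, 197, 142, 113, 99, 72, 41, 24, 26, 26, 27, 27, 26, 27, 26, 29, 29]
276 [34, 39, 38, 33, 30, 37, 113, 192, 230, 238, 230, 198, 143, 114, 101, 74, 40, 23, 24, 27, 29, 28, 25, 23, 23, 25, 24, 24]
284 [72, 90, 98, 106, 115, 149, 202, 231, 238, 230, 198, 143, 118, 131, 163, 183, 188, 190, 192, 194, 196, 197, 197, 194, 177, 133, 68, 30]
289 [24, 26, 25, 31, 87, 167, 214, 233, 232, 212, 164, 113, 94, 80, 55, 37, 31, 27, 26, 25, 25, 24, 25, 24, 27, 27, 29, 30]
ring
[[ 26  26  24  25  25  26  28  29  32  29  27  28  27  26  28  26  28  31
   26  27  31  36]
 [ 28  25  25  26  25  33  49  74  86  79  64  47  32  28  26  26  29  27
   35  58 
[... 2240 characters left out ...]
 189 192 193 193 193 194 194 198 210 215 215
  215]
 [215 213 202 171 133 119 160 188 193 193 191 189 192 191 193 204 213 216
  216]
 [214 212 202 173 133 114 152 184 191 190 186 182 184 183 184 199 212 215
  216]
 [214 213 205 183 144 111 133 163 170 169 165 164 169 175 184 202 212 215
  215]
 [215 215 212 201 175 138 127 140 150 150 152 163 178 191 201 211 215 215
  215]
 [214 215 215 212 201 180 164 167 176 179 181 193 204 210 214 216 216 216
  217]
 [215 215 215 215 212 205 198 198 204 204 205 211 214 216 216 216 216 216
  216]
 [215 215 214 215 214 214 212 213 214 213 213 215 215 215 215 215 215 215
  215]
 [215 215 215 215 215 215 216 215 215 215 215 215 215 215 215 215 215 214
  214]]
```

Run:
```python
from h import *
im=cv2.cvtColor(cv2.imread("pics/top0.png"),cv2.COLOR_BGR2RGB)
r=onz("top",228.5,202.8,58.5);a=onz("top",252,197.9,102);b=onz("top",284,193.9,102)
print("ring",r.round(1),a.round(1),b.round(1),"yaw",np.degrees(np.arctan2((b-a)[0],-(b-a)[1])))
th=np.arctan2((b-a)[0],-(b-a)[1])
print("ring from panel offset", np.dot((r-a)[:2],[np.cos(th),np.sin(th)]))
# base of the post edges and ring
g=im.astype(np.float32).mean(2)
s=sense();p=np.array(s['tcp_pos']);yaw=np.radians(s['tcp_rot'][2])
gp=r[:2]+95*np.array([np.sin(th),-np.cos(th)]); print("grip pt",gp, a[:2]+(b-a)[:2]*.5)
x=np.array([np.cos(yaw),np.sin(yaw)]);y=np.array([np.sin(yaw),-np.cos(yaw)])
for t in (gp,): print("shift",(t-p[:2])@x,(t-p[:2])@y)
def st(c0,c1,r0,r1,k,lo,hi):
    c=np.clip((g[r0:r1,c0:c1]-lo)/(hi-lo)*255,0,255).astype(np.uint8);return cv2.resize(c,None,fx=k,fy=k,interpolation=cv2.INTER_CUBIC)
cv2.imwrite("pics/c2.png",np.hstack([st(170,208,192,228,10,100,230),st(318,366,190,226,8,100,225)[:360] if 0 else cv2.resize(st(318,366,190,226,8,100,225),(384,360))]))
```

```text
ring [500.7  42.4  58.5] [509.1 -19.6 102. ] [520.1 -99.1 102. ] yaw 7.814059851310745
ring from panel offset 0.04871082572544694
grip pt [513.60022323 -51.68226393] [514.60234395 -59.34287303]
shift 461.75663145509225 -293.85975183447795
```

View pics/c2.png

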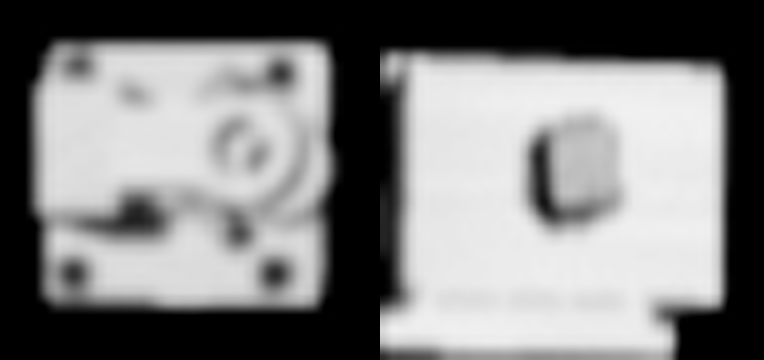

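The crop shows the post's upper ring bore at about (194.0,206.5) in the full image and the square pin head at about (343.2,205.8). The post base is square to the image, and the rack is tilted about 1.5°.

Run:
```python
from h import *
print("post ring",onz("top",194.0,206.4,80).round(1))
print("base R mid",onz("top",202.05,208.9,5).round(1), "base top/bot",onz("top",188,195.75,5).round(1),onz("top",188,222.2,5).round(1))
print("base top edge L,R",onz("top",175,196,5).round(1),onz("top",202,196,5).round(1))
print("pin",onz("top",343.2,205.8,126).round(1))
print("rack edge", onz("top",318+30/8,190+5.8,88),onz("top",318+340/8,190+6.8,88))
```

```text
post ring [488.4 127.2  80. ]
base R mid [488.9 117.9   5. ] base top/bot [524.  156.5   5. ] [452.8 154.4   5. ]
base top edge L,R [522.9 191.4   5. ] [523.7 118.9   5. ]
pin [ 489.5 -242.9  126. ]
rack edge [ 518.0068815  -194.75425567   88.        ] [ 516.55836053 -292.73375783   88.        ]
```

Request:
servo_tool(commands=[1,0.042,-0.027,0,-8,1,0.084,-0.053,0,-16,1,0.126,-0.08,0,-24,1,0.168,-0.107,0,-32,1,0.21,-0.134,0,-40,1,0.252,-0.16,0,-48,1,0.294,-0.187,0,-56,1,0.336,-0.214,0.03,-64], grip_force=30)

```text
time: 0.9
tcp_pos: [423.2, -176.1, 208.6]
tcp_rot: [179.6, 0.2, 85.2]
force: [0.6, -1.0, 0.5]
opening: 1.0
```

Request:
servo_tool(commands=[1,0.04,0.025,0.02,-6,1,0.08,0.05,0.04,-12.7,1,0.115,0.072,0.06,-12.7,1,0.127,0.078,0.07,-12.7,1,0.127,0.078,0.07,-12.7,1,0.127,0.078,0.07,-12.7,1,0.127,0.078,0.07,-12.7])

```text
time: 1.6
tcp_pos: [509.5, -59.2, 136.7]
tcp_rot: [179.9, 0.1, 97.4]
force: [-0.7, -0.3, -0.2]
opening: 1.003
```

Run:
```python
from h import *
s=sense(); print(s['tcp_pos'],s['tcp_rot'])
im=read_camera("side"); cv2.imwrite("pics/side1full.png",cv2.cvtColor(im,cv2.COLOR_RGB2BGR))
for nm,p in (("post",(488.4,127.5,80)),("leaf",(500.7,42.4,58.5)),("pin",(489.5,-243,126)),("panel",(513.5,-51.7,102))): print(nm,pix("side",p).round(1))
cropsave(im,"side1.png",130,360,110,290,3)
```

```text
[509.48809074 -59.21779117 136.67053998] [1.79934663e+02 6.36665744e-02 9.73794904e+01]
post [228.7 171.1]
leaf [248.5 188.3]
pin [309.3 220.7]
panel [270.7 189.3]
```

View pics/side1.png

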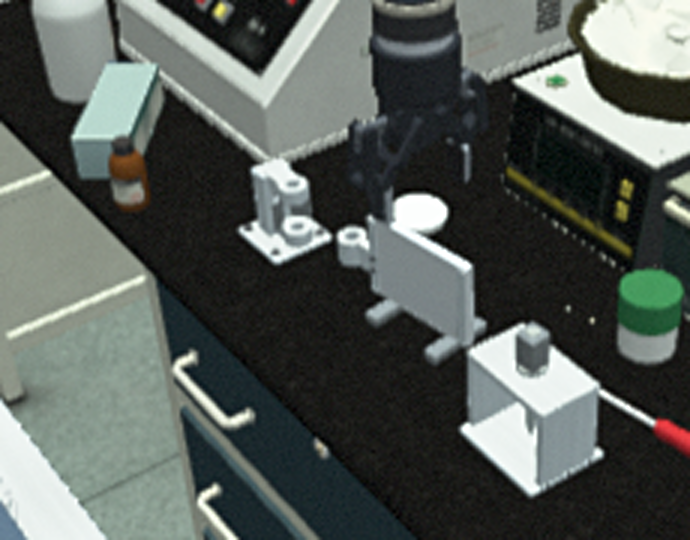

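The side view has the post ring at (227.3,171.0), the leaf ring at (247.2,187.5) and the pin head at (307.8,219.2). All three sit about 1.4 px from where the top-view positions project, so the positions relative to each other agree. The pads straddle the panel, so I'll descend.

Request:
servo_tool(commands=[1,0,0,0.01,0,1,0,0,0.02,0,1,0,0,0.02,0,1,0,0,0.02,0])

```text
time: 2.05
tcp_pos: [508.7, -57.9, 114.7]
tcp_rot: [-179.9, -0.0, 97.5]
force: [-0.8, -0.1, 0.5]
opening: 1.002
```

Request:
servo_tool(commands=[1,0.002,0.0055,0,0,1,0.002,0.0055,0.02,0,1,0.002,0.0055,0.04,0,1,0.002,0.0055,0.055,0,1,0.002,0.0055,0.055,0,1,0.002,0.0055,0.055,0])

```text
time: 2.65
tcp_pos: [515.0, -54.9, 60.9]
tcp_rot: [180.0, -0.0, 97.5]
force: [0.6, -0.3, -0.4]
opening: 1.005
```

Request:
servo_tool(commands=[0.5,0,0,0,0,0.3,0,0,0,0,0.2,0,0,0,0,0,0,0,0,0,0,0,0,0,0,0,0,0,0,0,0,0,0,0,0,0,0,0,0,0], grip_force=25)

```text
time: 3.45
tcp_pos: [514.2, -55.1, 60.0]
tcp_rot: [-179.9, -0.0, 97.5]
force: [0.8, 0.0, -2.2]
opening: 0.113
```

Request:
servo_tool(commands=[0,0.006,-0.0025,0,1,0,0.012,-0.005,0,2,0,0.019,-0.008,0,3,0,0.026,-0.011,0,4,0,0.033,-0.014,0,5,0,0.04,-0.017,0,6.5,0,0.047,-0.0198,0,7.5,0,0.047,-0.0198,0,7.5], grip_force=50)

```text
time: 4.25
tcp_pos: [488.2, -10.0, 60.5]
tcp_rot: [-180.0, -0.0, 90.0]
force: [0.6, -0.1, -2.9]
opening: 0.109
```

Run:
```python
from h import *
s=sense(); print(s['tcp_pos'],s['tcp_rot'],s['force'])
t=read_camera("top");im=read_camera("side")
a=cv2.resize(cv2.cvtColor(t[180:235,165:305],cv2.COLOR_RGB2BGR),None,fx=5,fy=5,interpolation=cv2.INTER_CUBIC)
b=cv2.resize(cv2.cvtColor(im[140:205,195:335],cv2.COLOR_RGB2BGR),None,fx=5,fy=5,interpolation=cv2.INTER_CUBIC)
cv2.imwrite("pics/p5.png",np.vstack([a,b]))
```

```text
[488.21909015 -10.02932768  60.50828222] [-1.79968985e+02 -2.64724516e-02  9.00413657e+01] [ 0.60036805 -0.0827051  -2.87115729]
```

View pics/p5.png

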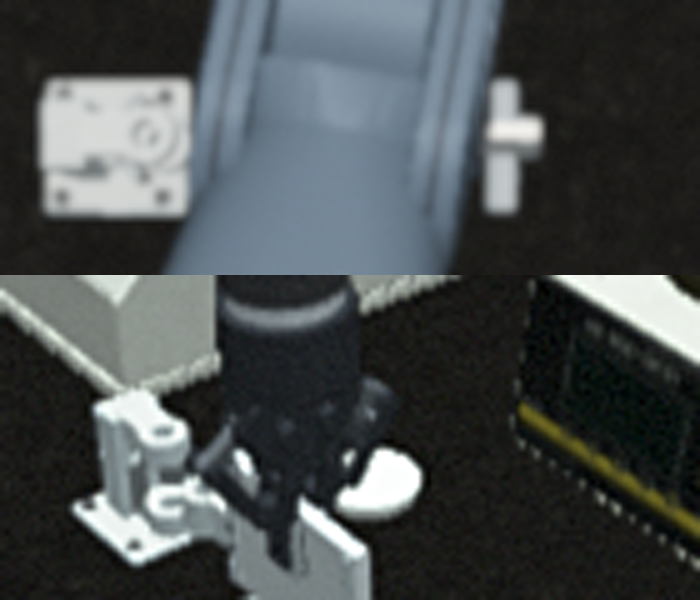

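The side view shows the leaf knuckle just in front of the post's gap. In the top view the panel is in line with the post to within about 1 mm. I'll slide it in and lower it slightly so the feet take the weight.

Request:
servo_tool(commands=[0,0.006,0,0.0005,0,0,0.012,0,0.0005,0,0,0.018,0,0.0005,0,0,0.024,0,0.0005,0,0,0.028,0,0.0005,0,0,0.031,0,0.0005,0,0,0.033,0,0.0005,0,0,0.034,0,0.0005,0])

```text
time: 5.15
tcp_pos: [488.9, 23.1, 60.1]
tcp_rot: [-180.0, 0.0, 90.0]
force: [-0.1, -0.0, -2.9]
opening: 0.111
```

Request:
servo_tool(commands=[0,0.0015,0,0.0002,0,0,0.003,0,0.0004,0,0,0.0045,0,0.0006,0,0,0.006,0,0.0006,0,0,0.006,0,0.0006,0])

```text
time: 5.65
tcp_pos: [489.5, 27.4, 60.2]
tcp_rot: [179.9, 0.2, 90.0]
force: [-0.4, -5.0, 1.4]
opening: 0.112
```

Request:
servo_tool(commands=[0,0.001,0,0,0,0,0.002,0,0,0,0,0.002,0,0,0,0,0.002,0,0,0])

```text
time: 6.05
tcp_pos: [489.2, 27.8, 60.3]
tcp_rot: [180.0, 0.4, 89.9]
force: [-2.0, -8.4, 1.7]
opening: 0.107
```

Request:
servo_tool(commands=[0,-0.0025,0,0,0,0,-0.0025,0,0,0,0.3,-0.0025,0,0,0,0.6,-0.0025,0,0,0,1,-0.0025,0,0,0,1,-0.0025,0,0,0,1,-0.0025,0,0,0,1,-0.0025,0,0,0])

```text
time: 6.85
tcp_pos: [488.9, 28.6, 59.4]
tcp_rot: [-180.0, -0.0, 90.0]
force: [0.4, -0.5, 0.2]
opening: 0.996
```

Request:
servo_tool(commands=[1,0,0,-0.02,0,1,0,0,-0.06,0,1,0,0,-0.1,0,1,-0.03,0,-0.14,0,1,-0.075,0,-0.15,0,1,-0.12,0,-0.15,0,1,-0.165,0,-0.15,0,1,-0.21,0,-0.15,0])

```text
time: 7.65
tcp_pos: [489.0, -183.3, 209.9]
tcp_rot: [179.9, 0.0, 90.0]
force: [0.1, -0.6, 0.5]
opening: 1.004
```

Run:
```python
from h import *
s=sense(); print(s['tcp_pos'],s['tcp_rot'],s['force'],s['qpos'])
t=read_camera("top");im=read_camera("side")
cv2.imwrite("pics/t6.png",cv2.cvtColor(t,cv2.COLOR_RGB2BGR));cv2.imwrite("pics/s6.png",cv2.cvtColor(im,cv2.COLOR_RGB2BGR))
a=cv2.resize(cv2.cvtColor(t[180:235,165:305],cv2.COLOR_RGB2BGR),None,fx=5,fy=5,interpolation=cv2.INTER_CUBIC)
b=cv2.resize(cv2.cvtColor(im[150:215,195:335],cv2.COLOR_RGB2BGR),None,fx=5,fy=5,interpolation=cv2.INTER_CUBIC)
cv2.imwrite("pics/p6.png",np.vstack([a,b]))
```

```text
[ 488.96974596 -183.29103856  209.93629649] [1.79927356e+02 1.67211593e-02 9.00028660e+01] [ 0.12779956 -0.58486475  0.45642593] [-2.79208765e+01  2.01340502e+00  2.48829100e+00  9.04028697e+01
  1.92443501e-02  6.20762591e+01]
```

View pics/p6.png

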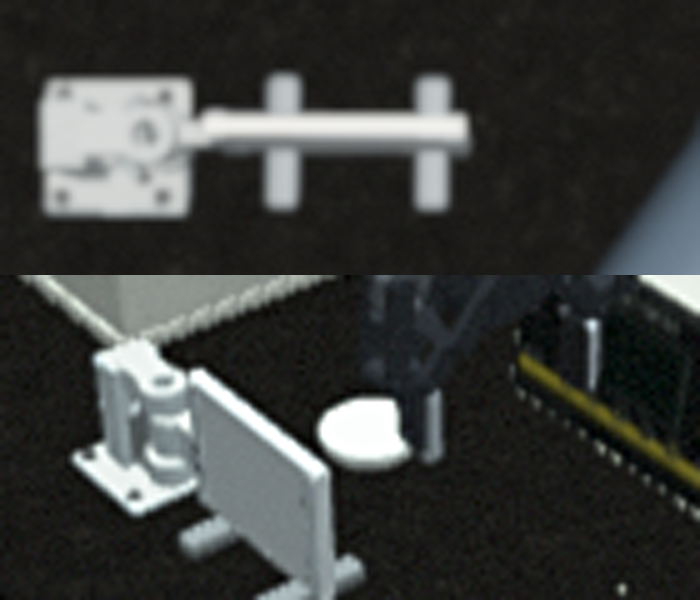

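The leaf stands in line with its knuckle inside the post's gap: the post ring is at crop (147,134) and the panel is level at crop row 128. I'll measure its axis and move on to the pin.

Run:
```python
from h import *
t=cv2.imread("pics/t6.png").mean(2)
# feet centres (rows just below/above panel), z=12
for c0,c1 in((214,229),(244,259)):
  for r0,r1 in((195,201),(212,221)):
    w=np.clip(t[r0:r1,c0:c1].mean(0)-40,0,None); print("foot",onz("top",(w*np.arange(c0,c1)).sum()/w.sum(),(r0+r1-1)/2,12).round(1))
for u0,u1 in((210,216),(232,242),(250,256)):
  p=t[195:215,u0:u1].mean(1); k=np.arange(195,215)
  up=np.interp(130,p[:p.argmax()],k[:p.argmax()]); j=p.argmax(); dn=np.interp(-175,-p[j:j+5],k[j:j+5])
  print("panel",p.astype(int),onz("top",(u0+u1-1)/2,(up+dn)/2,102).round(1))
r=np.where(t[205:208,230:270].mean(0)>130)[0]; e=t[205:208,250:266].mean(0);print(e.astype(int), onz("top",258.4,206,102))
print(np.array2string(t[199:216,186:206].astype(int),max_line_width=200))
```

```text
foot [519.5  66.2  12. ]
foot [469.8  66.   12. ]
foot [520.3 -13.7  12. ]
foot [470.6 -13.8  12. ]
panel [ 27  26  26  25  25  27  53 133 204 234 235 210 156 116 100  74  42  28
  28  28] [492.1  78.  102. ]
panel [ 27  27  28  26  27  27  38 119 199 233 236 217 173 126 102  75  41  28
  27  27] [492.1  18.6 102. ]
panel [ 95 141 162 166 165 164 165 183 214 234 238 227 195 146 126 144 156 157
 157 156] [499.9 -21.  102. ]
[219 219 219 220 221 221 218 198 133  54  28  28  29  31  30  26] [489.10241838 -35.78195633 102.        ]
[[212 213 212 211 207 199 191 188 190 190 171 137 135 174 205 211 190 118  36  24]
 [212 212 211 208 201 194 190 182 177 179 171 157 157 182 206 210 189 117  37  25]
 [212 213 212 207 201 200 201 197 194 196 193 186 184 194 204 207 188 117  41  46]
 [214 215 214 211 208 209 210 208 208 210 209 203 197 198 200 199 182 115  60  99]
 [215 216 215 215 213 211 206 198 197 206 212 210 203 198 197 191 177 132 114 159]
 [215 215 215 215 212 203 185 169 167 186 205 212 208 198 196 198 193 180 174 197]
 [215 215 215 214 209 191 167 158 146 166 194 209 210 199 193 207 211 208 204 212]
 [215 216 215 214 206 186 172 169 148 154 183 205 209 196 189 209 215 215 212 213]
 [216 215 216 214 207 191 180 178 154 151 180 204 209 193 184 204 210 210 209 207]
 [216 216 216 215 211 200 191 189 176 171 195 209 204 183 170 183 186 184 182 179]
 [213 213 213 213 212 208 203 204 201 198 207 209 194 165 152 148 144 132 119 113]
 [201 201 200 201 206 209 210 212 212 210 207 197 172 144 139 133 121  95  60  47]
 [191 191 186 185 192 199 203 206 208 203 192 174 148 142 149 148 119  78  44  28]
 [180 186 182 182 185 185 181 184 190 187 178 167 161 166 166 155 118  67  34  27]
 [161 180 192 193 191 185 170 158 172 183 181 180 176 177 173 161 127  70  33  26]
 [160 190 205 205 200 192 176 150 159 183 192 193 187 187 189 180 143  77  32  26]
 [179 202 210 211 207 197 175 145 148 181 203 205 204 205 205 191 148  78  30  26]]
```

Request:
servo_tool(commands=[1,-0.03,0,0,0,1,-0.056,0,0.02,0,1,-0.059,0,0.04,0,1,-0.059,0,0.06,0,1,-0.059,0,0.065,0,1,-0.059,0,0.065,0,1,-0.059,0,0.065,0,1,-0.059,0,0.065,0])

```text
time: 8.55
tcp_pos: [489.8, -240.7, 146.1]
tcp_rot: [179.9, 0.1, 90.0]
force: [0.1, -0.9, -0.5]
opening: 1.003
```

Feet and panel give a leaf axis of about (491,126.2). The contact push in the robot frame gave (489.2,126.2), and the post is at about (489,126.5), so these agree within the bore clearance. Next, descend on the pin head.

Request:
servo_tool(commands=[1,-0.002,0.0005,0.02,0.8,1,-0.002,0.0005,0.035,0.8,1,-0.002,0.0005,0.047,0.8,1,-0.002,0.0005,0.05,0.8,1,-0.002,0.0005,0.05,0.8,1,-0.002,0.0005,0.05,0.8])

```text
time: 9.15
tcp_pos: [489.7, -242.7, 95.0]
tcp_rot: [180.0, 0.0, 89.2]
force: [0.2, 0.8, 0.5]
opening: 1.004
```

Request:
servo_tool(commands=[0.5,0,0,0,0,0.35,0,0,0,0,0.2,0,0,0,0,0,0,0,0,0,0,0,0,0,0,0,0,0,0,0,0,0,0,0,0], grip_force=40)

```text
time: 9.85
tcp_pos: [488.7, -242.7, 94.8]
tcp_rot: [-179.9, 0.0, 89.2]
force: [-4.0, 0.6, 3.6]
opening: 0.255
```

Request:
servo_tool(commands=[0,0,-0.001,-0.01,0,0,0,-0.001,-0.03,0,0,0,-0.001,-0.055,0,0,0,-0.001,-0.08,0,0,0,-0.001,-0.095,0,0,0,-0.001,-0.1,0,0,0,-0.001,-0.1,0,0,0,-0.001,-0.1,0], grip_force=60)

```text
time: 10.65
tcp_pos: [488.0, -242.2, 193.1]
tcp_rot: [-179.9, -0.1, 89.2]
force: [-0.3, 0.4, -1.1]
opening: 0.247
```

Run:
```python
from h import *
s=sense(); print(s['tcp_pos'],s['tcp_rot'],s['force'],s['moment'])
im=read_camera("side")
cropsave(im,"p7.png",230,370,130,270,4)
p=s['tcp_pos']; print(pix("side",[p[0],p[1],p[2]-81]),pix("side",[p[0],p[1],p[2]-7]))
```

```text
[ 487.97629729 -242.22033997  193.05736649] [-1.79904455e+02 -7.32515566e-02  8.91873278e+01] [-0.27701878  0.39117393 -1.09235107] [-0.00302159  0.02013086  0.01118307]
[308.53363715 225.22642605] [309.1014449 201.1237733]
```

View pics/p7.png

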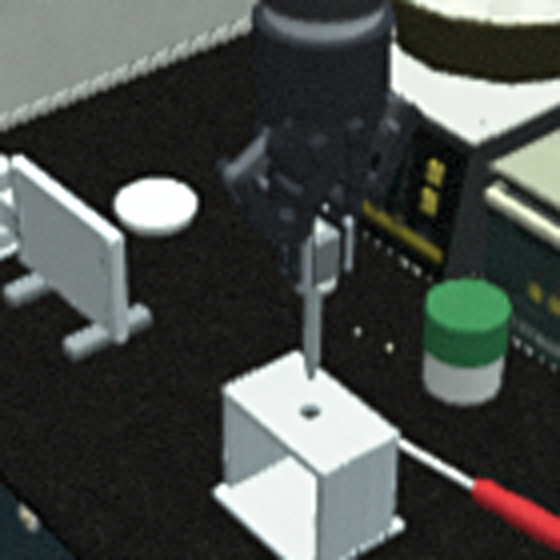

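The pin hangs straight in the jaws with its tip at full-image (307.4,223.9). Allowing for the side camera's known bias, that matches a pin centred in the tool. I'll carry it above the leaf to the post.

Request:
servo_tool(commands=[0,0.02,0,-0.035,0,0,0.065,-0.0007,-0.04,-0.8,0,0.112,-0.0012,-0.04,-0.8,0,0.16,-0.0017,-0.04,-0.8,0,0.208,-0.0022,-0.04,-0.8,0,0.256,-0.0027,-0.04,-0.8,0,0.304,-0.0032,-0.04,-0.8,0,0.35,-0.0036,-0.04,-0.8])

```text
time: 11.5
tcp_pos: [488.7, 109.5, 233.0]
tcp_rot: [-179.9, -0.0, 90.0]
force: [0.5, 0.3, -0.2]
opening: 0.248
```

Request:
servo_tool(commands=[0,0.012,0,0,0,0,0.018,0,0.02,0,0,0.018,0,0.04,0,0,0.018,0,0.05,0,0,0.018,0,0.05,0,0,0.018,0,0.05,0,0,0.018,0,0.05,0])

```text
time: 12.2
tcp_pos: [490.4, 125.1, 185.5]
tcp_rot: [179.9, -0.0, 89.9]
force: [-0.0, 0.2, -0.4]
opening: 0.248
```

Run:
```python
from h import *
s=sense(); print(s['tcp_pos'],s['tcp_rot'],s['force'],s['moment'])
im=read_camera("side"); cv2.imwrite("pics/s8.png",cv2.cvtColor(im,cv2.COLOR_RGB2BGR))
cropsave(im,"p8.png",190,270,110,210,6)
p=s['tcp_pos']; print(pix("side",[p[0],p[1],p[2]-81]),pix("side",[p[0],p[1],80]),pix("side",[p[0]+5,p[1],80]),pix("side",[p[0],p[1]+5,80]))
```

```text
[490.42305001 125.06413622 185.5436622 ] [ 1.79900058e+02 -9.55263847e-03  8.99407101e+01] [-0.00435444  0.21344266 -0.44648064] [-0.05549749  0.01180375  0.00348204]
[228.95609565 164.29757963] [229.67571392 171.23069984] [231.08660405 170.64814801] [228.7785503  170.51369299]
```

View pics/p8.png

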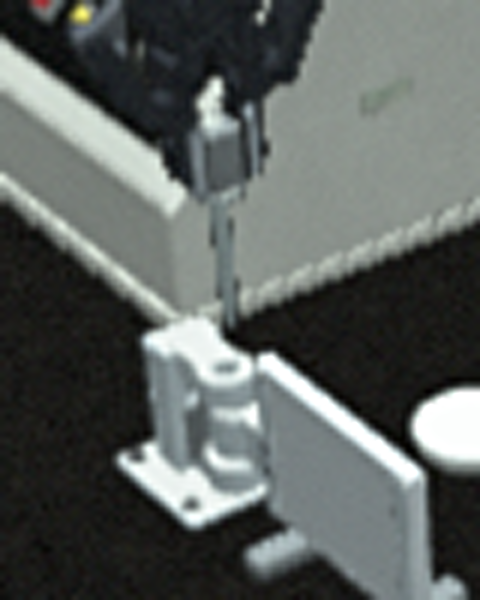

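The pin tip is at full-image (228.3,164.1) and the post bore at (227.4,170.8). The pin should go about 2 mm to -x and 2 mm to +y, which agrees with the top-view estimate.

Request:
servo_tool(commands=[0,0.0022,-0.0018,0.006,0,0,0.0022,-0.0018,0.012,0,0,0.0022,-0.0018,0.018,0,0,0.0022,-0.0018,0.018,0,0,0.0022,-0.0018,0.018,0])

```text
time: 12.75
tcp_pos: [487.6, 127.6, 166.0]
tcp_rot: [-179.9, 0.0, 90.0]
force: [0.8, 0.6, -1.3]
opening: 0.247
```

Request:
servo_tool(commands=[0,0,0,0.004,0,0,0,0,0.008,0,0,0,0,0.012,0,0,0,0,0.012,0])

```text
time: 13.15
tcp_pos: [487.4, 127.6, 153.5]
tcp_rot: [-179.9, 0.0, 90.0]
force: [0.5, -0.6, -0.8]
opening: 0.248
```

Request:
servo_tool(commands=[0,0,0,0.003,0,0,0,0,0.006,0,0,0,0,0.009,0,0,0,0,0.012,0,0,0,0,0.012,0])

```text
time: 13.65
tcp_pos: [487.5, 127.6, 141.8]
tcp_rot: [-179.9, 0.0, 90.0]
force: [0.4, 0.6, -0.6]
opening: 0.25
```

Request:
servo_tool(commands=[0,0,0,0.003,0,0,0,0,0.006,0,0,0,0,0.009,0,0,0,0,0.012,0,0,0,0,0.012,0])

```text
time: 14.15
tcp_pos: [487.5, 127.6, 129.8]
tcp_rot: [-179.9, 0.0, 90.0]
force: [0.2, -0.2, -0.9]
opening: 0.253
```

Request:
servo_tool(commands=[0,0,0,0.003,0,0,0,0,0.006,0,0,0,0,0.009,0,0,0,0,0.012,0,0,0,0,0.012,0])

```text
time: 14.65
tcp_pos: [487.8, 127.5, 117.9]
tcp_rot: [-180.0, 0.0, 90.0]
force: [-0.0, -0.9, -1.5]
opening: 0.248
```

Request:
servo_tool(commands=[0,0,0,0.003,0,0,0,0,0.006,0,0,0,0,0.009,0,0,0,0,0.012,0,0,0,0,0.015,0,0,0,0,0.015,0])

```text
time: 15.25
tcp_pos: [487.7, 127.5, 102.8]
tcp_rot: [-180.0, 0.0, 90.0]
force: [-0.3, -0.7, -0.8]
opening: 0.245
```

Request:
servo_tool(commands=[0,0,0,0.003,0,0,0,0,0.006,0,0,0,0,0.009,0,0,0,0,0.012,0,0,0,0,0.012,0])

```text
time: 15.75
tcp_pos: [487.7, 127.5, 90.8]
tcp_rot: [-180.0, 0.0, 90.0]
force: [-0.5, 0.6, -0.2]
opening: 0.249
```

Request:
servo_tool(commands=[0,0,0,0.0015,0,0,0,0,0.003,0,0,0,0,0.0045,0,0,0,0,0.0055,0,0,0,0,0.0055,0])

```text
time: 16.25
tcp_pos: [488.0, 127.7, 86.8]
tcp_rot: [180.0, -0.0, 90.0]
force: [-2.9, -1.0, 3.7]
opening: 0.243
```

The collar touches down at the expected height, with about 4 N upward. Release and retreat straight up.

Request:
servo_tool(commands=[0.35,0,0,0,0,0.5,0,0,0,0,0.7,0,0,0,0,0.8,0,0,0,0,0.8,0,0,0,0,0.8,0,0,-0.01,0,0.8,0,0,-0.03,0,0.8,0,0,-0.06,0])

```text
time: 17.05
tcp_pos: [486.5, 127.5, 145.3]
tcp_rot: [-179.8, 0.0, 90.0]
force: [0.6, -0.2, 0.5]
opening: 0.801
```

Request:
servo_tool(commands=[0.8,0,0,-0.04,0,0.8,0,0,-0.08,0,0.8,-0.045,0,-0.09,0,0.8,-0.09,0,-0.09,0,0.8,-0.135,0,-0.09,0,0.8,-0.18,0,-0.09,0,0.8,-0.225,0,-0.09,0,0.8,-0.26,0,-0.09,0])

```text
time: 17.85
tcp_pos: [487.7, -134.9, 236.9]
tcp_rot: [179.9, 0.1, 89.9]
force: [1.0, 0.4, 0.3]
opening: 0.798
```

Run:
```python
from h import *
s=sense(); print(s['time'],s['tcp_pos'],s['force'])
t=read_camera("top");im=read_camera("side")
a=cv2.resize(cv2.cvtColor(t[180:235,165:305],cv2.COLOR_RGB2BGR),None,fx=5,fy=5,interpolation=cv2.INTER_CUBIC)
b=cv2.resize(cv2.cvtColor(im[145:210,195:335],cv2.COLOR_RGB2BGR),None,fx=5,fy=5,interpolation=cv2.INTER_CUBIC)
cv2.imwrite("pics/p9.png",np.vstack([a,b]))
for p in((488.5,127,118),(488.5,127,85),(488.5,127,80)): print(pix("side",p),pix("top",p))
```

```text
17.85 [ 487.72496379 -134.88437974  236.94078781] [0.99904076 0.41260418 0.29541732]
[227.64823425 160.37898091] [191.54574925 204.9036643 ]
[228.63692554 169.77699092] [193.75848846 206.1827944 ]
[228.78420003 171.17690936] [194.08295743 206.37036193]
```

View pics/p9.png

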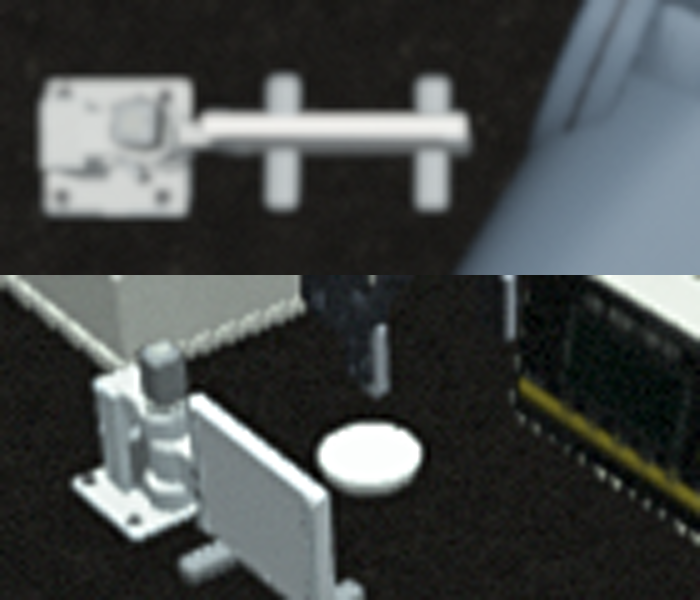

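The final view shows the pin seated on the post: head top at side pixel (226.6,159.6), collar down on the upper knuckle. The leaf is upright and in line, and the gripper is clear.

Request:
servo_tool(commands=[0.8,0,0,0,0,0.8,0,0,0,0,0.8,0,0,0,0])

```text
time: 18.25
tcp_pos: [488.1, -131.1, 236.4]
tcp_rot: [180.0, -0.0, 90.1]
force: [0.5, -0.0, 0.5]
opening: 0.806
```

Run:
```python
from h import *
a=read_camera("top");b=cv2.cvtColor(cv2.imread("pics/top0.png"),cv2.COLOR_BGR2RGB)
d=np.abs(a.astype(int)-b).max(2)
for n,u,v in(("dropper",123,244),("tub",418,190),("driver",358,176),("amber",403,152),("carrier",213,163),("swab",325,145)): print(n,d[v-14:v+15,u-16:u+17].max())
hand_in()
```

```text
dropper 6
tub 4
driver 148
amber 5
carrier 6
swab 148
the job is handed in; nothing more can be done
```

Run:
```python
import cv2,numpy as np
a=cv2.imread("pics/s8.png").astype(int);b=cv2.imread("pics/side1full.png").astype(int)
d=np.abs(a-b).max(2);print("swab",d[198:235,333:362].max(),"driver",d[240:272,332:376].max())
```

```text
swab 13 driver 20
```

The splash shield is hung again and the job is handed in at about 18 s of the 53 s. I slid the leaf in until its knuckle met the saddle. I then drew the pin from its rack, pushed it down through all three knuckles, let go and backed the arm off.

**Leaf:** The saddle stopped it at about 8 N. Before the pin went in, the top view put its axis at about (491, 126) mm. The post is at about (489, 126.5) mm, so they looked about 2 mm apart in x, which is inside the bore clearance. In the last picture the leaf stands upright and in line.

**Pin:** It went in with no side load above about 1 N until the collar touched down at about 4 N, with the tool at z = 87 mm. That puts the tip about 6 mm above the bench, which is home. The last side view shows it seated and upright, with the gripper clear.

**Bystanders:** At the end, the top view shows the dropper bottle, wafer tub, amber bottle and wafer carrier unchanged.
- **Did not come out clean:** the same check showed large pixel differences at the screwdriver and the swab tub. I think this is the parked arm in front of them, but I did not view the final picture to confirm.
- **Partial cover:** side pictures at 1.7 s and at 12 s, just before inserting the pin, show both essentially unmoved. The tool did not go near them afterwards.

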